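# Free the warming place and set the rinse bottle to warm

## Robot

A 7-joint arm with a two-finger parallel gripper is mounted at the origin on the work surface. World frame = base frame: x ahead of the robot, y to its left, z up, the work surface at z = 0. Lengths are in m, angles in rad, forces in N, time in s.
With the tool pointing down it reaches from about 0.425 to 0.925 m from the base axis. Payload 6.8 kg.
Tool frame: the origin (TCP) lies where the fingers leave the gripper's body, on its centre line; the fingertips stand 73 mm ahead of it and the grasp point (between the pads) lies 54 mm ahead of it; z points along the fingers, y is the direction in which the jaws open and shut (so a half turn about z gives the same grasp; the last joint's range is limited). The gripper opens to 85 mm and grips with 20 to 120 N. Pads are 22 mm wide; open, the fingers measure 114 mm over their backs; the gripper's body (76 mm by 85 mm) begins 54 mm behind the grasp point. The pads swing forward as they close: fully open they stand 13 mm farther back than shut.
Start: joints at [1.174, 0.477, 0.022, 1.555, -0.011, 1.109, -0.083], TCP at [0.192, -0.647, 0.304] pointing down, gripper open.
Joint ranges: [-2.96, 2.96], [-0.34, 2.1], [-1.41, 1.46], [0.24, 2.44], [-1.37, 4.51], [0.17, 1.92], [-2.96, 2.96]. Speed limits (rad/s): [2.39, 2.39, 3.14, 3.14, 3.14, 3.14, 3.14].

## Interface

Orientations are given as a rotation vector (axis times angle).
In Python, from bench import r gives the robot as it stands.
- The arm moves only by the shell command python3 -m handwheel 'ROWS' [FORCE]. ROWS is JSON, a list that holds one entry, the list of rows, each a list of 7 numbers: the shift along the world's x, y, z in m, then the turn, a rotation vector about the world's x, y, z in rad, then the finger opening in m, from 0 to 0.0854. A call has 1 to 10 rows; each row shifts and turns the commanded pose from where the row before left it; what a row does not reach is not made up. A row lasts 1/12 s, in which the tool goes at most 41.7 mm and 7.16 degrees, less where a joint would pass 70% of its speed; a pose out of reach is approached as far as the arm can. A call is refused whole if a number of a shift passes 0.0417 or a number of a turn 0.125, either way. A call with a gripper value outside its range is refused whole. The fingers move at their own pace and stop on an object; FORCE is the grip in N (left out, the last holds). Time passes only in rows, so rows that do not move let the fingers close. It gives the time, the measured TCP pose, the force and the opening at its end, in the units of the state.
- r.get_obs(): the state, without advancing time (a new reading comes with each control period).
- r.grab_frame(name): name is "side" or "top" or "wrist"; returns (picture, depth): 420x560x3 uint8, red, green, blue; 420x560 float32, m along the optical axis (not along the pixel's ray), 0 where there is no reading.
- r.get_calibration(name): a dict with "vertical_fov" (degrees; the focal length in pixels is half the picture's height over the tangent of half this angle, whatever the lens; pixels are square), "cx", "cy" (the principal point, pixels), "R" (3x3) and "t" (3): a world point X has camera coordinates R X + t; the wrist camera has in their place "T_tool_cam" (4x4, takes a point from camera to tool coordinates, whose origin is the TCP and whose axes are the flange's). Camera axes: x right, y down, z forward; pixel columns grow to the right and rows downward; lengths in m; the calibration is good to about 2 mm. A picture is of the moment at which its call begins: read the wrist's pose just before it. get_calibration takes no time and is no camera call.
- r.hand_in(): hands the job in, once; it reports no verdict.
Trained networks look in the newest picture that a camera, given by its name, has taken for a name from the list of things; names that differ only in an ending like _2 or _b are one class to them, and where a whole thing is asked for, a point or a joint stands for the part that bears it (a point fixed in the world has none). Each returns a list of dicts, best first, with "p" (0 to 1); they miss things now and then, are a little off and sometimes report something else, mostly with a low value. They report only what shows in the picture. A call takes as long as a camera call.
- r.masks_of(label, camera): "pixels" (420x560 bool, what is visible of it) and "at" ([column, row] in pixels, amid what is visible of it).
The state is a dict: "clock": time; "joints": joint angles; "qvel": joint speeds; "tau": joint torques, N m; "tcp_pos": TCP position; "orientation": TCP orientation; "contact_force": force on the tool from outside, world axes, zero at the start; "moment": the same for the moment, N m; "grip_width": finger opening in m.
Only numpy, scipy, OpenCV 4.12 (cv2) and the standard library are available. Lean on these libraries where they do the work, as an engineer would, in place of code of your own. Each camera call takes 0.05 s, during which the arm holds its last target.

## Task

At the aid post's warming plate, slide the lidded steel pan from the yellow ring to the middle of the blue ring, keeping it flat down on the plate all the way and steering round whatever stands there, and let go of it. Then set the orange-handled stand with its disc in the middle of the freed yellow ring, and after that set the green-capped rinse bottle upright in the middle of the stand's disc. Put things down gently, never drop them, and do not disturb the jar, the spray bottle or the tumbler.

Things in the scene. Friction and masses are not known exactly. Their poses are not given: they have to be found in the camera images.
- warmer: the black, flat-topped warming plate, fixed, 370 (x) by 550 (y) mm, its flat top 30 mm above the table; origin at the centre of its underside, on the table. The ring marks, the pan, the jar, the spray bottle and the tumbler are on its top.
- mark_blue: the blue ring painted on the warming plate, 132 mm outer diameter with a small blue dot at its centre; origin at the centre, on the plate's top. Nothing stands out. The pan must end here.
- mark_yellow: the yellow ring painted on the warming plate, 132 mm outer diameter with a yellow dot at its centre; origin at the centre, on the plate's top. The pan starts here (covering it partly), the stand must end here.
- pan: steel pan, lid fixed on, 0.4 to 0.85 kg; 110 mm in diameter, lid top 58 mm above its underside. Over the lid a black bar along the pan's x axis, 64 mm long, 14 mm wide, 76 to 94 mm up, on posts 26 mm either side of centre; grip it across its width. Flat ears at +x and -x reach 66 mm from the centre, 36 to 44 mm up. Base slides easily (friction 0.2 to 0.3). Origin: centre of underside, z up.
- stand: paddle-shaped stand, about 0.18 kg: a round aluminium disc 90 mm in diameter and 10 mm thick with a cork-coloured top, and an orange upright rib handle along its +x axis, from 50 to 100 mm from the disc's centre, 14 mm wide, 34 mm high from the underside; grip the rib across its width. Origin at the centre of the disc's underside. It starts on the table to one side of the plate.
- bottle: closed white plastic rinse bottle with a green cap, 0.25 to 0.5 kg, 152 mm high; body 64 mm in diameter up to 98 mm, tapering to the cap, which is 34 mm in diameter from 120 to 152 mm up. Origin at the centre of the underside, z up. It starts upright on the table on the other side of the plate.
- jar: white ceramic jar with a grey steel cap, 76 mm in diameter, 90 mm high, about 0.45 kg, loose, standing on the plate between the two rings; origin at the centre of the underside. Leave alone.
- sprayer: blue spray bottle, 56 mm in diameter, 150 mm high, its white head 40 mm long within the bottle's outline, loose, standing near a far corner of the plate; origin at the centre of the underside. Leave alone.
- tumbler: open steel tumbler, 60 mm in diameter at the rim, 85 mm high, loose, standing near the other far corner of the plate; origin at the centre of the underside. Leave alone.

How it is judged:
By the outcome, as a careful person would: the job done as asked, in the order asked, and still so for the second after the job is handed in, with the robot touching nothing.
It also fails if it takes over 72 s, if anything falls off the work surface, if the arm or the gripper's body presses on something with over 40 N, if the wrist force passes 120 N, or if a joint passes its speed limit or range.

## Working session

There is one attempt and no reset: what is moved stays moved. The work goes in short steps, Python scripts to look and compute and a shell command to move; the robot and the scene stay as the last step left them, time stands still between calls to the robot, and variables do not carry over. Pictures are saved under pics/ and viewed, and the job is handed in when it is done.

```bash
ls; mkdir -p pics
python3 - <<'E'
from bench import r
import cv2,numpy as np
o=r.get_obs();print({k:np.round(v,3).tolist() for k,v in o.items()})
for n in ['side','top']:
    p,d=r.grab_frame(n);cv2.imwrite(f'pics/{n}0.png',p[:,:,::-1]);np.save(f'{n}0.npy',d)
    c=r.get_calibration(n);print(n,c)
print(r.get_calibration('wrist'))
E
```

```text
pics
{'clock': 0.0, 'joints': [1.174, 0.478, 0.022, 1.556, -0.011, 1.109, -0.083], 'qvel': [-0.001, 0.003, -0.001, -0.0, -0.0, 0.001, 0.002], 'tau': [-0.001, -59.645, 1.608, -28.119, 0.012, 0.01, -0.0], 'tcp_pos': [0.192, -0.647, 0.303], 'orientation': [-3.107, -0.452, 0.001], 'contact_force': [-0.203, 0.917, 0.333], 'moment': [-0.021, 0.024, -0.019], 'grip_width': 0.085}
side {'vertical_fov': 43.43515622096635, 'cx': 274.5020020296599, 'cy': 199.01455964131662, 'R': array([[-0.82916581, -0.55862137,  0.02064522],
       [-0.34548447,  0.48307145, -0.80453866],
       [ 0.43945937, -0.67422856, -0.59354134]]), 't': array([0.47316778, 0.2483602 , 1.26163034])}
top {'vertical_fov': 49.77210654915568, 'cx': 282.3462879281045, 'cy': 221.56298948770947, 'R': array([[ 1.77132910e-02, -9.99843072e-01,  2.66558825e-04],
       [-9.91747708e-01, -1.76037287e-02, -1.26990518e-01],
       [ 1.26975282e-01,  1.98506090e-03, -9.91903895e-01]]), 't': array([-0.02116154,  0.59734454,  1.10133361])}
{'vertical_fov': 71.57231910202391, 'cx': 281.5925018898654, 'cy': 204.52117829616722, 'T_tool_cam': array([[-5.75583544e-04, -9.48586160e-01, -3.16518509e-01,
         8.13357637e-02],
       [ 9.99999799e-01, -4.61544861e-04, -4.35261628e-04,
        -3.13075793e-05],
       [ 2.66795665e-04, -3.16518696e-01,  9.48586234e-01,
        -6.92268583e-02],
       [ 0.00000000e+00,  0.00000000e+00,  0.00000000e+00,
         1.00000000e+00]])}
```

View pics/top0.png

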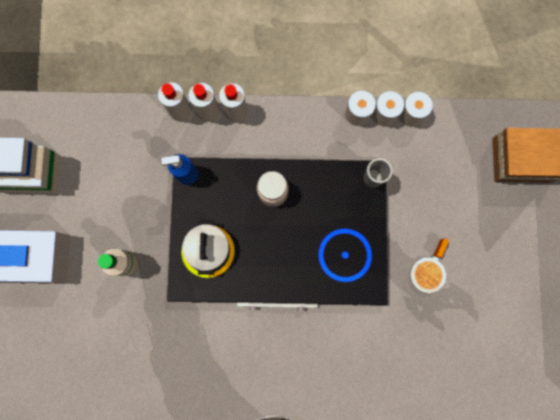

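View pics/side0.png

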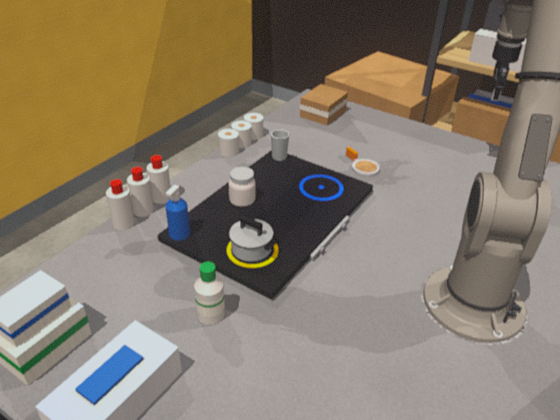

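Top view: the pan on the yellow ring is at (208,250), the blue ring at (345,255), the jar at (272,188) and the stand at (428,275) with its handle at (443,248). The bottle is at (110,262). Now to localise them.

```bash
cat > h.py <<'E'
from bench import r
import cv2,numpy as np
from scipy.spatial.transform import Rotation as Ro
def K(c): return 210/np.tan(np.radians(c['vertical_fov'])/2),c['cx'],c['cy']
def ext(name,o=None):
    c=r.get_calibration(name)
    if name!='wrist':
        R=c['R'];return c,R.T,-R.T@c['t']
    o=o or r.get_obs();Rt=Ro.from_rotvec(o['orientation']).as_matrix();T=c['T_tool_cam']
    return c,Rt@T[:3,:3],Rt@T[:3,3]+o['tcp_pos']
def cloud(name,d,o=None):
    c,R,t=ext(name,o);f,cx,cy=K(c);v,u=np.mgrid[:420,:560]
    P=np.stack([(u-cx)/f*d,(v-cy)/f*d,d],-1)
    W=P@R.T+t;W[d<=0]=np.nan;return W
def plane(name,uv,z,o=None):
    c,R,t=ext(name,o);f,cx,cy=K(c);uv=np.atleast_2d(uv).astype(float)
    P=np.stack([(uv[:,0]-cx)/f,(uv[:,1]-cy)/f,np.ones(len(uv))],-1)@R.T
    return t+P*((z-t[2])/P[:,2])[:,None]
def circ(P):
    A=np.c_[2*P[:,:2],np.ones(len(P))];b=(P[:,:2]**2).sum(1);s=np.linalg.lstsq(A,b,rcond=None)[0]
    return s[0],s[1],np.sqrt(s[2]+s[0]**2+s[1]**2)
E
python3 - <<'E'
from h import *
np.set_printoptions(precision=4,suppress=True)
for n in ['top','side']:
    p,d=r.grab_frame(n);W=cloud(n,d)
    print(n)
    hsv=cv2.cvtColor(p,cv2.COLOR_RGB2HSV)
    for lab in ['pan','stand','bottle','jar','sprayer','tumbler','mark_blue','mark_yellow']:
        ms=r.masks_of(lab,n)
        for m in ms[:2]:
            q=W[m['pixels']];q=q[~np.isnan(q[:,0])]
            if len(q)==0: continue
            zt=np.percentile(q[:,2],98);t=q[q[:,2]>zt-.012]
            print(lab,round(m['p'],2),m['at'],len(q),'ztop',zt,'topmean',t.mean(0),'mid',(np.percentile(q,2,0)+np.percentile(q,98,0))/2,np.ptp(q,0))
            if lab.startswith('mark') and m['p']>.3:
                v,u=np.nonzero(m['pixels']);g=plane(n,np.c_[u,v],.03)
                print('  ',circ(g),np.median(q[:,2]))
    np.savez(n+'1.npz',p=p,d=d,W=W)
E
```

```text
top
pan 0.95 [207.5, 248.4] 1868 ztop 0.12330606916029097 topmean [0.5276 0.1728 0.1213] mid [0.5283 0.1739 0.0766] [0.1374 0.1232 0.1041]
stand 0.67 [432.4, 273.3] 1179 ztop 0.03386536202160639 topmean [ 0.5388 -0.4124  0.0317] mid [ 0.494  -0.3839  0.0177] [0.135  0.092  0.0429]
stand 0.53 [118.9, 262.6] 908 ztop 0.1525592712856993 topmean [0.4877 0.384  0.1497] mid [0.4875 0.3778 0.0797] [0.0676 0.0589 0.1591]
bottle 0.69 [119.4, 262.3] 923 ztop 0.15255291145844294 topmean [0.4878 0.3841 0.1497] mid [0.4877 0.3804 0.0778] [0.0698 0.1106 0.1601]
jar 0.67 [275.0, 189.5] 827 ztop 0.12221223162064809 topmean [0.6735 0.0158 0.1184] mid [0.6701 0.0151 0.0857] [0.069  0.0738 0.0981]
sprayer 0.63 [182.8, 166.2] 681 ztop 0.18038083695317952 topmean [0.715  0.2424 0.1774] mid [0.7137 0.2337 0.11  ] [0.0592 0.0895 0.1862]
tumbler 0.6 [376.3, 172.9] 599 ztop 0.11505430057608439 topmean [ 0.7176 -0.2404  0.1115] mid [ 0.7221 -0.24    0.0714] [0.0915 0.0846 0.1241]
mark_blue 0.75 [343.2, 253.7] 2202 ztop 0.033890734252154275 topmean [ 0.5175 -0.1678  0.0296] mid [ 0.5183 -0.1672  0.0295] [0.131
[... 1480 characters left out ...]
 [0.167  0.1676 0.1006]
tumbler 0.77 [277.6, 143.9] 495 ztop 0.11455228138823312 topmean [ 0.713  -0.2387  0.109 ] mid [ 0.7252 -0.2937  0.0568] [0.1594 0.2422 0.1227]
mark_blue 0.63 [322.8, 191.4] 825 ztop 0.03435577127935377 topmean [ 0.5167 -0.1665  0.0301] mid [ 0.5174 -0.1675  0.0301] [0.1265 0.1339 0.0135]
   (np.float64(0.517352353319171), np.float64(-0.1676168099715459), np.float64(0.045544145963803406)) 0.03002257586129997
mark_yellow 0.58 [251.0, 262.6] 324 ztop 0.0335282167753501 topmean [0.5029 0.2064 0.0299] mid [0.5183 0.1912 0.03  ] [0.1208 0.1114 0.0106]
   (np.float64(0.5231140411685791), np.float64(0.17767881274812278), np.float64(0.056949714553207346)) 0.029742871566915685
```

Run:
```python
from h import *
from scipy.optimize import least_squares
np.set_printoptions(precision=4,suppress=True)
def ringfit(g,rm=.0615):
    f=lambda x:np.hypot(g[:,0]-x[0],g[:,1]-x[1])-x[2]
    s=least_squares(f,[*g[:,:2].mean(0),rm],loss='soft_l1',f_scale=.003);return s.x, np.std(f(s.x))
for n in ['top','side']:
    z=np.load(n+'1.npz');p,W=z['p'],z['W'];hsv=cv2.cvtColor(p,cv2.COLOR_RGB2HSV)
    H,S,V=[hsv[...,i].astype(int) for i in range(3)]
    def near(x,y,rad): return np.hypot(W[...,0]-x,W[...,1]-y)<rad
    flat=abs(W[...,2]-.03)<.006
    for nm,h0,h1,c in [('blue',105,128,(.517,-.168)),('yellow',20,34,(.523,.177))]:
        m=(H>=h0)&(H<=h1)&(S>130)&(V>90)&near(*c,.085)&flat
        v,u=np.nonzero(m);g=plane(n,np.c_[u,v],.03);k=np.hypot(g[:,0]-c[0],g[:,1]-c[1])>.03;g=g[k]
        print(n,nm,len(g),*ringfit(g))
    # pan bar
    m=near(.523,.177,.075)&(W[...,2]>.117)&(W[...,2]<.130)
    q=W[m];mu=q.mean(0);w,E=np.linalg.eigh(np.cov(q[:,:2].T));a=q[:,:2]-mu[:2];pr=a@E
    mid=mu[:2]+E@((pr.max(0)+pr.min(0))/2)
    print('bar',len(q),mu,'mid',mid,'ang',np.degrees(np.arctan2(E[1,1],E[0,1])),np.ptp(pr,0))
    m=near(.523,.177,.08)&(abs(W[...,2]-.086)<.006);q=W[m];print('lidtop',len(q),circ(q),'bbmid',(q.max(0)+q.min(0))/2,np.ptp(q,0))
    # stand: orange/cork
    m=near(.494,-.384,.12)&(W[...,2]>.022);q=W[m];mu=q.mean(0);w,E=np.linalg.eigh(np.cov(q[:,:2].T));pr=(q[:,:2]-mu[:2])@E
    print('rib',len(q),mu,'mid',mu[:2]+E@((pr.max(0)+pr.min(0))/2),'ang',np.degrees(np.arctan2(E[1,1],E[0,1])),np.ptp(pr,0))
    m=near(.475,-.375,.06)&(W[...,2]>.005)&(W[...,2]<.016);q=W[m];hb=(np.percentile(q,1,0)+np.percentile(q,99,0))/2;print('disc',len(q),hb,np.ptp(q,0))
    # bottle cap / jar/ etc tops
    for nm,c,zl,zh in [('cap',(.4877,.384),.146,.158),('jar',(.668,.02),.113,.127),('tumb',(.715,-.24),.108,.122),('spray',(.712,.245),.168,.19)]:
        m=near(*c,.06)&(W[...,2]>zl)&(W[...,2]<zh);q=W[m];print(nm,len(q),(np.percentile(q,1,0)+np.percentile(q,99,0))/2,np.ptp(q,0))
```

```text
top blue 930 [ 0.5178 -0.1685  0.0611] 0.004465180803205349
top yellow 413 [0.5225 0.1781 0.0632] 0.003441695981561773
bar 162 [0.5273 0.1731 0.1218] mid [0.5281 0.1734] ang -177.8414397271679 [0.0126 0.0631]
lidtop 1365 (np.float64(0.5274641693533104), np.float64(0.17362771490726686), np.float64(0.03989395487398568)) bbmid [0.5264 0.173  0.0859] [0.1084 0.1089 0.0117]
rib 245 [ 0.5168 -0.3455  0.03  ] mid [ 0.5185 -0.3452] ang 109.99701599102993 [0.0877 0.1834]
disc 975 [ 0.4736 -0.3831  0.0099] [0.0993 0.0916 0.0107]
cap 178 [0.488  0.3854 0.1504] [0.0315 0.0328 0.009 ]
jar 602 [0.6743 0.0153 0.1182] [0.0636 0.0642 0.0128]
tumb 137 [ 0.7151 -0.2393  0.1132] [0.0582 0.0572 0.0101]
spray 135 [0.7152 0.243  0.176 ] [0.0218 0.0376 0.0159]
side blue 444 [ 0.5183 -0.1704  0.0616] 0.005452905897283968
side yellow 381 [0.5236 0.1744 0.0624] 0.004607523932831989
bar 119 [0.5247 0.1772 0.1217] mid [0.5268 0.1768] ang -178.26595559638358 [0.0215 0.065 ]
lidtop 778 (np.float64(0.5234336943256513), np.float64(0.17776514638760355), np.float64(0.038964487651779026)) bbmid [0.5247 0.1755 0.086 ] [0.1118 0.1121 0.0119]
rib 91 [ 0.5213 -0.361   0.0297] mid [ 0.5098 -0.3459] ang 109.20842728774763 [0.0994 0.1772]
disc 357 [ 0.4752 -0.3802  0.0098] [0.1039 0.0918 0.0104]
cap 158 [0.4867 0.3882 0.1505] [0.0331 0.0337 0.0088]
jar 281 [0.672  0.018  0.1183] [0.0676 0.0691 0.0108]
tumb 77 [ 0.7142 -0.2378  0.1126] [0.0596 0.071  0.0092]
spray 97 [0.7142 0.2461 0.1746] [0.0212 0.0414 0.0131]
```

```bash
python3 -m handwheel '[[[0.028,0.026,0,0,0,-0.025,0.085],[0.028,0.026,0,0,0,-0.025,0.085],[0.028,0.026,0,0,0,-0.025,0.085],[0.028,0.026,0,0,0,-0.025,0.085],[0.028,0.026,0,0,0,-0.025,0.085],[0.028,0.026,0,0,0,-0.025,0.085],[0.028,0.026,0,0,0,-0.025,0.085],[0.028,0.026,0,0,0,-0.025,0.085],[0.028,0.026,0,0,0,-0.025,0.085],[0.028,0.026,0,0,0,-0.025,0.085]]]'
cat > snap.py <<'E'
import sys
from h import *
def snap(name):
    o=r.get_obs();p,d=r.grab_frame('wrist');W=cloud('wrist',d,o)
    np.savez(name+'.npz',p=p,d=d,W=W,pos=o['tcp_pos'],ori=o['orientation'])
    cv2.imwrite(f'pics/{name}.png',p[:,:,::-1])
    M=Ro.from_rotvec(o['orientation']).as_matrix()
    print('t',o['clock'],'tcp',np.round(o['tcp_pos'],4),'yaw',np.degrees(np.arctan2(M[1,0],M[0,0])),'z',M[:,2].round(3),'j',np.round(o['joints'],2),'F',np.round(o['contact_force'],1),'w',o['grip_width'])
    return o,p,d,W
if __name__=='__main__': snap(sys.argv[1])
E
python3 snap.py w1
```

```text
clock: 1.83
tcp_pos: [0.4734, -0.3856, 0.3042]
orientation: [3.141, 0.059, 0.001]
contact_force: [-0.3, -0.2, 0.0]
grip_width: 0.085
t 1.8333 tcp [ 0.4734 -0.3856  0.3042] yaw 2.1442598509835107 z [ 0. -0. -1.] j [ 0.62  0.37 -0.05  1.71  0.02  1.06 -0.97] F [-0.3 -0.2  0. ] w 0.08503780834124466
```

View pics/w1.png

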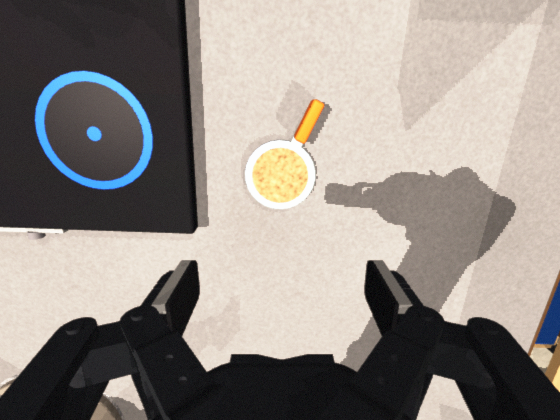

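Wrist view: the stand disc is at (280,175), the orange rib runs from (300,140) to (318,102), and the blue ring's dot is at (93,133).

```bash
cat > meas.py <<'E'
from h import *
from scipy.optimize import least_squares
np.set_printoptions(precision=4,suppress=True)
def load(n):
    z=np.load(n+'.npz');o=dict(tcp_pos=z['pos'],orientation=z['ori']);hsv=cv2.cvtColor(z['p'],cv2.COLOR_RGB2HSV).astype(int)
    return z['p'],z['W'],o,hsv
def near(W,x,y,rad): return np.hypot(W[...,0]-x,W[...,1]-y)<rad
def ring(n,cam,h0,h1,c,z=.03,rad=.085):
    p,W,o,hsv=load(n);m=(hsv[...,0]>=h0)&(hsv[...,0]<=h1)&(hsv[...,1]>110)&(hsv[...,2]>90)&near(W,*c,rad)&(abs(W[...,2]-z)<.008)
    v,u=np.nonzero(m);g=plane(cam,np.c_[u,v],z,o);rr=np.hypot(g[:,0]-c[0],g[:,1]-c[1]);dot=g[rr<.02];g=g[rr>.03]
    f=lambda x:np.hypot(g[:,0]-x[0],g[:,1]-x[1])-x[2]
    s=least_squares(f,[*c,.0615],loss='soft_l1',f_scale=.003)
    print('ring',s.x,f(s.x).std(),len(g),'dot',dot.mean(0) if len(dot) else None)
def disc(n,c,zlo,zhi,rad):
    p,W,o,hsv=load(n);m=near(W,*c,rad)&(W[...,2]>zlo)&(W[...,2]<zhi)
    m=m.astype(np.uint8);cs,_=cv2.findContours(m,cv2.RETR_EXTERNAL,cv2.CHAIN_APPROX_NONE);cn=max(cs,key=cv2.contourArea)[:,0]
    q=W[m>0];zz=np.median(q[:,2]);g=plane('wrist',cn,zz,o)
    f=lambda x:np.hypot(g[:,0]-x[0],g[:,1]-x[1])-x[2]
    s=least_squares(f,[*c,rad*.7],loss='soft_l1',f_scale=.001);print('disc',s.x,f(s.x).std(),'z',zz,len(q));return s.x
def bar(n,mfun):
    p,W,o,hsv=load(n);m=mfun(W,hsv).astype(np.uint8);k,l,st,_=cv2.connectedComponentsWithStats(m);i=1+np.argmax(st[1:,4]);m=l==i
    v,u=np.nonzero(m);zz=np.percentile(W[m][:,2],80);g=plane('wrist',np.c_[u,v],zz,o)[:,:2].astype(np.float32)
    (c,sz,a)=cv2.minAreaRect(g*1000);mu=g.mean(0);w,E=np.linalg.eigh(np.cov(g.T));e=E[:,1]*np.sign(E[0,1])
    print('bar n',len(g),'mean',mu,'rect',np.array(c)/1000,sz,'z',zz,'ang',np.degrees(np.arctan2(e[1],e[0])));return mu,e
E
python3 - <<'E'
from meas import *
ring('w1','wrist',95,130,(.518,-.169))
disc('w1',(.474,-.382),.006,.016,.05)
bar('w1',lambda W,h:(W[...,2]>.022)&near(W,.538,-.41,.06))
E
```

```text
ring [ 0.5186 -0.1684  0.0612] 0.0033477005822830684 3478 dot [ 0.5185 -0.168   0.03  ]
disc [ 0.4727 -0.3832  0.0442] 0.0010921144670323546 z 0.009538760015382841 3826
bar n 12397 mean [ 0.4988 -0.4031] rect [ 0.5042 -0.4006] (36.03325271606445, 45.25674057006836) z 0.32227733050963675 ang -37.84738352465556
```

```bash
python3 - <<'E'
from meas import *
bar('w1',lambda W,h:(W[...,2]>.022)&(W[...,2]<.05)&near(W,.538,-.41,.06))
E
python3 -m handwheel '[[[0.004,0.04,0,0,0,0,0.085],[0.004,0.04,0,0,0,0,0.085],[0.004,0.04,0,0,0,0,0.085],[0.004,0.04,0,0,0,0,0.085],[0.004,0.04,0,0,0,0,0.085],[0.004,0.04,0,0,0,0,0.085],[0.004,0.04,0,0,0,0,0.085],[0.004,0.04,0,0,0,0,0.085],[0.004,0.04,0,0,0,0,0.085],[0.004,0.04,0,0,0,0,0.085]]]'
python3 -m handwheel '[[[0.004,0.04,0,0,0,0,0.085],[0.004,0.04,0,0,0,0,0.085],[0.004,0.04,0,0,0,0,0.085],[0.002,0.04,0,0,0,0,0.085],[0,0,0,0,0,0,0.085]]]'
python3 snap.py w2
python3 - <<'E'
from meas import *
ring('w2','wrist',18,36,(.523,.177))
bar('w2',lambda W,h:(W[...,2]>.115)&(W[...,2]<.132)&near(W,.527,.175,.06))
disc('w2',(.527,.175),.055,.095,.09)
disc('w2',(.527,.175),.082,.095,.09)
E
```

```text
bar n 578 mean [ 0.5415 -0.4136] rect [ 0.541  -0.4134] (14.446701049804688, 49.142860412597656) z 0.03362379416667292 ang -24.0760262019102
clock: 2.72
tcp_pos: [0.5121, 0.0146, 0.3043]
orientation: [3.141, 0.061, 0.001]
contact_force: [1.5, 0.7, 0.1]
grip_width: 0.0852
clock: 3.13
tcp_pos: [0.5252, 0.1825, 0.3046]
orientation: [-3.135, -0.079, -0.002]
contact_force: [-0.2, 0.4, -0.9]
grip_width: 0.085
t 3.1333 tcp [0.5252 0.1825 0.3046] yaw 2.870398834311727 z [ 0.001  0.006 -1.   ] j [-0.15  0.3  -0.36  1.82  0.12  1.03 -2.08] F [-0.2  0.4 -0.9] w 0.08498189402797314
ring [0.5191 0.1751 0.0653] 0.0023727636919173567 788 dot None
bar n 1019 mean [0.531  0.1749] rect [0.53   0.1749] (63.088924407958984, 13.786396026611328) z 0.1234778194676012 ang 1.5496902632925809
disc [0.5297 0.1749 0.0546] 0.004190423014256075 z 0.08485632741530927 8234
disc [0.529  0.1747 0.0531] 0.0006421586210093662 z 0.0853505077600768 7193
```

View pics/w2.png

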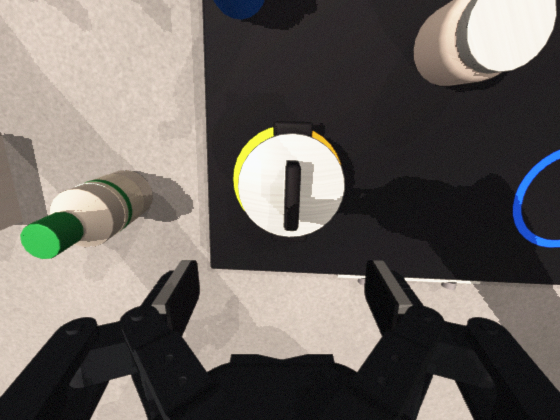

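Wrist view: the pan bar is centred at (292,195), the bottle's cap at (50,237), and yellow shows on the pan's left and upper sides. The pan is at about (0.5295, 0.1748), with the bar at 1.5°. Descending to grip it.

```bash
python3 -m handwheel '[[[0.002,-0.004,-0.012,0,0,-0.012,0.085],[0.002,-0.0037,-0.02,0,0,-0.012,0.085],[0,0,-0.024,0,0,0,0.085],[0,0,-0.024,0,0,0,0.085],[0,0,-0.024,0,0,0,0.085],[0,0,-0.018,0,0,0,0.085],[0,0,-0.012,0,0,0,0.085],[0,0,0,0,0,0,0.085],[0,0,0,0,0,0,0.085]]]'
python3 snap.py w3
```

```text
clock: 3.93
tcp_pos: [0.5303, 0.1638, 0.1695]
orientation: [3.141, 0.02, -0.002]
contact_force: [0.1, -0.5, 2.0]
grip_width: 0.0853
t 3.9333 tcp [0.5303 0.1638 0.1695] yaw 0.7362639624267322 z [-0.001 -0.001 -1.   ] j [-0.17  0.47 -0.31  1.94  0.2   0.76 -2.15] F [ 0.1 -0.5  2. ] w 0.08527982170586028
```

View pics/w3.png

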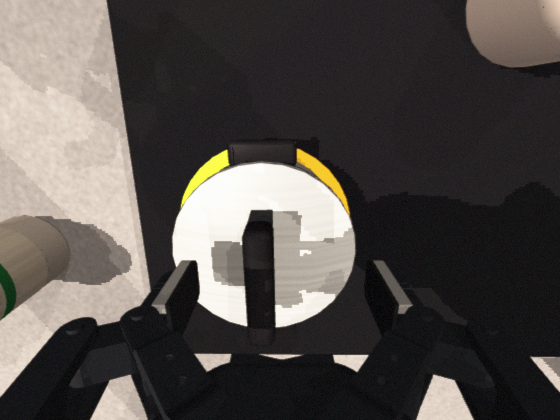

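```bash
python3 - <<'E'
from meas import *
bar('w3',lambda W,h:(W[...,2]>.116)&(W[...,2]<.130)&near(W,.527,.175,.06)&(h[...,2]<90))
disc('w3',(.527,.175),.080,.095,.09)
E
python3 -m handwheel '[[[0,0.0055,0,0,0,0.007,0.085],[0,0.0055,0,0,0,0.007,0.085],[0,0,0,0,0,0,0.085],[0,0,0,0,0,0,0.085]]]'
python3 snap.py w4
python3 - <<'E'
from meas import *
bar('w4',lambda W,h:(W[...,2]>.116)&(W[...,2]<.130)&near(W,.527,.175,.06)&(h[...,2]<90))
E
```

```text
bar n 3412 mean [0.5334 0.1743] rect [0.531  0.1743] (64.65924072265625, 13.635947227478027) z 0.1234397632545678 ang 1.209017417798806
disc [0.5324 0.1731 0.0512] 0.014929890867829709 z 0.08530263892146721 19764
clock: 4.32
tcp_pos: [0.5305, 0.1772, 0.1707]
orientation: [-3.14, -0.047, -0.002]
contact_force: [0.3, -0.4, 0.1]
grip_width: 0.085
t 4.3167 tcp [0.5305 0.1772 0.1707] yaw 1.7278478594133466 z [ 0.001  0.001 -1.   ] j [-0.18  0.47 -0.32  1.93  0.21  0.77 -2.16] F [ 0.3 -0.4  0.1] w 0.08495509543240318
bar n 3329 mean [0.5332 0.1749] rect [0.531  0.1748] (64.55311584472656, 13.388296127319336) z 0.1234579513364244 ang 1.5140248844336337
```

```bash
python3 -m handwheel '[[[0,-0.002,-0.001,0,0,0,0.04],[0,0,0,0,0,0,0.03],[0,0,0,0,0,0,0.02],[0,0,0,0,0,0,0.005],[0,0,0,0,0,0,0.005],[0,0,0,0,0,0,0.005],[0,0,0,0,0,0,0.005],[0,0,0,0,0,0,0.005]]]' 40
python3 snap.py w5
```

```text
clock: 5.03
tcp_pos: [0.5303, 0.1743, 0.1689]
orientation: [-3.141, -0.045, -0.0]
contact_force: [0.5, 0.1, -0.3]
grip_width: 0.0131
t 5.0333 tcp [0.5303 0.1743 0.1689] yaw 1.6556881731234274 z [ 0.  0. -1.] j [-0.18  0.47 -0.32  1.93  0.21  0.76 -2.16] F [ 0.5  0.1 -0.3] w 0.013095783222498408
```

View pics/w5.png

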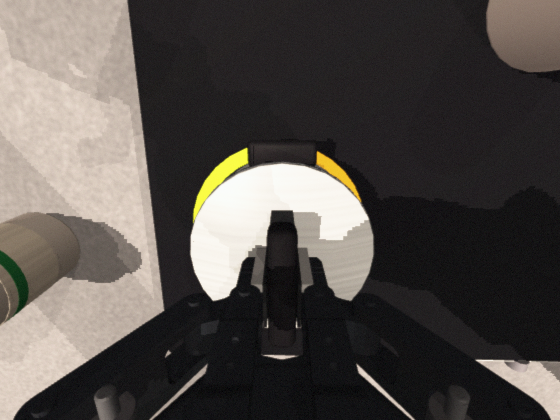

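Wrist view: the fingers are closed on the bar at (282,280), opening 13 mm. Sliding slowly with slight downward pressure.

```bash
python3 -m handwheel '[[[0,-0.002,-0.001,0,0,0,0.005],[-0.001,-0.005,0,0,0,0,0.005],[-0.0015,-0.008,0,0,0,0,0.005],[-0.002,-0.010,0,0,0,0,0.005]]]'
python3 -c "
from h import *
o=r.get_obs();print(o['contact_force'],o['moment'],o['tcp_pos'],o['grip_width'],o['orientation'])"
```

```text
clock: 5.42
tcp_pos: [0.5266, 0.1507, 0.1689]
orientation: [-3.139, -0.048, -0.005]
contact_force: [0.9, 3.2, 5.6]
grip_width: 0.0132
[0.883443   3.22046492 5.58693922] [ 0.6885195  -0.05013175 -0.07554841] [0.52659952 0.150737   0.1689364 ] 0.013169803726192334 [-3.13877935 -0.04804693 -0.0046391 ]
```

```bash
python3 -m handwheel '[[[-0.003,-0.013,0,0,0,0,0.005],[-0.003,-0.013,0,0,0,0,0.005],[-0.003,-0.013,0,0,0,0,0.005],[-0.003,-0.013,0,0,0,0,0.005],[-0.002,-0.013,0,0,0,0,0.005],[-0.001,-0.013,0,0,0,0,0.005],[0,-0.013,0,0,0,0,0.005],[0,-0.013,0,0,0,0,0.005],[0,-0.013,0,0,0,0,0.005],[0,-0.013,0,0,0,0,0.005]]]'
```

```text
clock: 6.25
tcp_pos: [0.5114, 0.0192, 0.1689]
orientation: [-3.14, -0.046, -0.004]
contact_force: [-0.1, 4.8, 8.8]
grip_width: 0.0133
```

```bash
python3 -m handwheel '[[[0,-0.013,0,0,0,0,0.005],[0,-0.013,0,0,0,0,0.005],[0,-0.013,0,0,0,0,0.005],[0,-0.013,0,0,0,0,0.005],[0,-0.013,0,0,0,0,0.005],[0.001,-0.013,0,0,0,0,0.005],[0.001,-0.013,0,0,0,0,0.005],[0.001,-0.013,0,0,0,0,0.005],[0.001,-0.013,0,0,0,0,0.005],[0.001,-0.010,0,0,0,0,0.005]]]'
```

```text
clock: 7.08
tcp_pos: [0.5161, -0.1084, 0.1689]
orientation: [-3.141, -0.044, -0.002]
contact_force: [-0.1, 5.1, 10.1]
grip_width: 0.0132
```

```bash
python3 -m handwheel '[[[0.0005,-0.010,0,0,0,0,0.005],[0.0005,-0.010,0,0,0,0,0.005],[0.0005,-0.010,0,0,0,0,0.005],[0,-0.010,0,0,0,0,0.005],[0,-0.008,0,0,0,0,0.005],[0,-0.006,0,0,0,0,0.005],[0,-0.003,0,0,0,0,0.005],[0,0,0,0,0,0,0.005],[0,0,0,0,0,0,0.005]]]'
python3 snap.py w6
python3 - <<'E'
from meas import *
ring('w6','wrist',95,130,(.518,-.168))
p,d=r.grab_frame('top');W=cloud('top',d);np.savez('t2.npz',p=p,d=d,W=W,pos=0,ori=0);cv2.imwrite('pics/t2.png',p[:,:,::-1])
E
```

```text
clock: 7.83
tcp_pos: [0.5176, -0.1656, 0.1689]
orientation: [3.141, 0.044, 0.003]
contact_force: [0.3, 0.8, 8.0]
grip_width: 0.013
t 7.8333 tcp [ 0.5176 -0.1656  0.1689] yaw 1.5954738532449777 z [ 0.002 -0.001 -1.   ] j [ 0.4   0.45 -0.26  1.97  0.16  0.74 -1.5 ] F [0.3 0.8 8. ] w 0.013015067425827991
ring [ 0.519  -0.168   0.0617] 0.0029546975002189176 2883 dot None
```

View pics/w6.png

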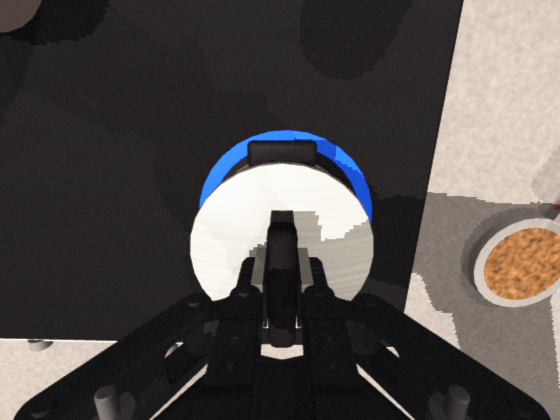

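View pics/t2.png

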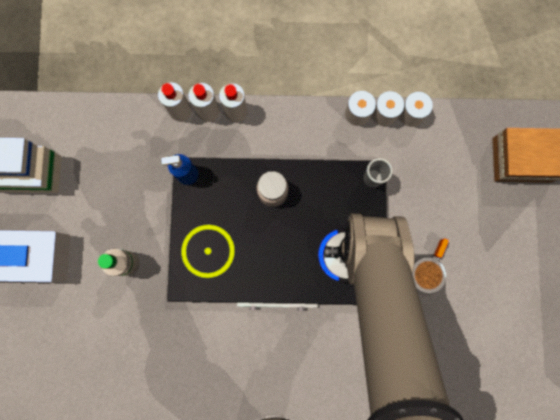

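```bash
python3 -m handwheel '[[[0.001,-0.0015,0,0,0,0,0.005],[0.0005,-0.0015,0,0,0,0,0.005],[0,0,0,0,0,0,0.005],[0,0,0,0,0,0,0.005],[0,0,0.001,0,0,0,0.005]]]'
python3 snap.py w7
python3 - <<'E'
from meas import *
ring('w7','wrist',95,130,(.518,-.168))
disc('w7',(.518,-.168),.080,.095,.09)
ring('t2','top',18,36,(.523,.177))
p,W,o,h=load('w7')
m=(W[...,2]>.062)&(W[...,2]<.078)&near(W,.585,-.168,.035);q=W[m];print('ear',np.median(q,0),q.min(0),q.max(0),len(q))
p,W,o,h=load('w5')
m=(W[...,2]>.062)&(W[...,2]<.078)&near(W,.595,.174,.035);q=W[m];print('ear before',np.median(q,0),q.min(0),q.max(0),len(q),o)
E
```

```text
clock: 8.35
tcp_pos: [0.5181, -0.1679, 0.169]
orientation: [3.141, 0.045, -0.001]
contact_force: [-0.0, 0.5, -4.8]
grip_width: 0.0133
t 8.35 tcp [ 0.5181 -0.1679  0.169 ] yaw 1.6452475348706468 z [-0.001 -0.    -1.   ] j [ 0.4   0.45 -0.26  1.97  0.16  0.74 -1.49] F [-0.   0.5 -4.8] w 0.013301928884656354
ring [ 0.5191 -0.1682  0.0617] 0.0029724732905669817 2865 dot None
disc [ 0.5206 -0.1676  0.051 ] 0.01528359582927273 z 0.0849518826531234 15797
ring [0.5217 0.1764 0.0612] 0.004448182231097302 933 dot [0.5218 0.1764 0.03  ]
ear [ 0.5758 -0.166   0.0726] [ 0.5642 -0.1948  0.0686] [ 0.5823 -0.1409  0.078 ] 1624
ear before [0.588  0.176  0.0725] [0.5761 0.1491 0.0681] [0.5946 0.2016 0.078 ] 1622 {'tcp_pos': array([0.5303, 0.1743, 0.1689]), 'orientation': array([-3.1412, -0.0454, -0.0003])}
```

```bash
python3 -m handwheel '[[[0.001,0,-0.0006,0,0,0,0.005],[0.0005,0,0,0,0,0,0.005],[0,0,0,0,0,0,0.005],[0,0,0,0,0,0,0.02],[0,0,0,0,0,0,0.03],[0,0,0,0,0,0,0.05],[0,0,0,0,0,0,0.07],[0,0,0,0,0,0,0.0854],[0,0,0,0,0,0,0.0854],[0,0,0.005,0,0,0,0.0854]]]'
python3 snap.py w8
```

```text
clock: 9.23
tcp_pos: [0.5196, -0.1677, 0.1725]
orientation: [-3.141, -0.045, 0.003]
contact_force: [0.2, -0.6, 0.3]
grip_width: 0.0852
t 9.2333 tcp [ 0.5196 -0.1677  0.1725] yaw 1.650037201484881 z [-0.002  0.    -1.   ] j [ 0.4   0.45 -0.26  1.96  0.16  0.75 -1.49] F [ 0.2 -0.6  0.3] w 0.08524561008830525
```

Rise, and check the pan from above.

```bash
python3 -m handwheel '[[[0,0,0.015,0,0,0,0.0854],[0,0,0.025,0,0,0,0.0854],[0,0,0.03,0,0,0,0.0854],[0,0,0.03,0,0,0,0.0854],[0,0,0.025,0,0,0,0.0854],[0,0,0.005,0,0,0,0.0854],[0,0,0,0,0,0,0.0854]]]'
python3 snap.py w9
python3 - <<'E'
from meas import *
ring('w9','wrist',95,130,(.518,-.168))
bar('w9',lambda W,h:(W[...,2]>.115)&(W[...,2]<.132)&near(W,.518,-.168,.06))
disc('w9',(.518,-.168),.082,.095,.09)
bar('w9',lambda W,h:(W[...,2]>.022)&(W[...,2]<.05)&near(W,.541,-.413,.05)&(h[...,0]<30)&(h[...,1]>100))
p,W,o,h=load('w9')
for s in (1,-1):
    m=(W[...,2]>.062)&(W[...,2]<.078)&near(W,.518+s*.06,-.168,.025);q=W[m];print('ear',np.median(q,0) if len(q) else 0,q[:,0].min(),q[:,0].max())
E
```

```text
clock: 9.87
tcp_pos: [0.5213, -0.1679, 0.3057]
orientation: [3.14, 0.045, 0.007]
contact_force: [-1.3, 0.8, -1.7]
grip_width: 0.0854
t 9.8667 tcp [ 0.5213 -0.1679  0.3057] yaw 1.645423146471055 z [ 0.005 -0.001 -1.   ] j [ 0.43  0.28 -0.28  1.85  0.09  1.02 -1.43] F [-1.3  0.8 -1.7] w 0.08544320657741325
ring [ 0.5173 -0.1682  0.0631] 0.0031899826089965373 1213 dot None
bar n 987 mean [ 0.5201 -0.1681] rect [ 0.5188 -0.168 ] (63.26002502441406, 13.656063079833984) z 0.12349672229914893 ang 1.689741247467504
disc [ 0.5177 -0.168   0.0531] 0.0006589640494279752 z 0.0853673058592484 6957
bar n 695 mean [ 0.5421 -0.4092] rect [ 0.542 -0.409] (20.80955696105957, 49.82710266113281) z 0.03343252839180483 ang -25.255542840657654
ear [ 0.5767 -0.1661  0.0725] 0.5682608224791161 0.5828364325281401
ear [ 0.4554 -0.1694  0.0726] 0.4519206737684458 0.4609088020994312
```

View pics/w9.png

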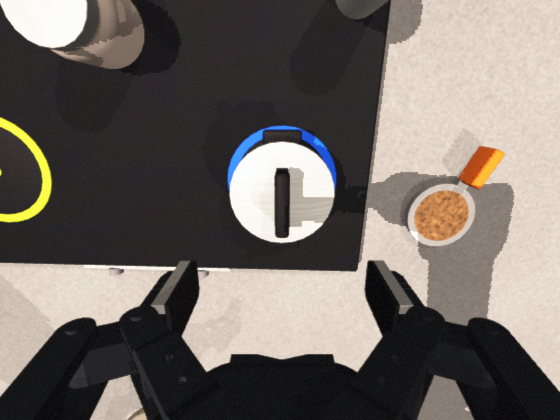

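Wrist view: the pan at (282,190) sits over the blue ring with an even rim showing, and its centre is within about 2 mm. The stand disc is at (441,215) with its rib at (482,167). Heading over to the rib.

```bash
python3 -m handwheel '[[[0.002,-0.0245,0,0,0,-0.045,0.0854],[0.002,-0.0245,0,0,0,-0.045,0.0854],[0.002,-0.0245,0,0,0,-0.045,0.0854],[0.002,-0.0245,0,0,0,-0.045,0.0854],[0.002,-0.0245,-0.01,0,0,-0.045,0.0854],[0.002,-0.0245,-0.02,0,0,-0.045,0.0854],[0.002,-0.0245,-0.02,0,0,-0.045,0.0854],[0.002,-0.0245,-0.02,0,0,-0.045,0.0854],[0.002,-0.0245,-0.02,0,0,-0.045,0.0854],[0.002,-0.0245,-0.01,0,0,-0.042,0.0854]]]'
python3 -m handwheel '[[[0,0,0,0,0,0,0.0854],[0,0,0,0,0,0,0.0854],[0,0,0,0,0,0,0.0854]]]'
python3 snap.py w10
python3 - <<'E'
from meas import *
bar('w10',lambda W,h:(W[...,2]>.024)&(W[...,2]<.05)&near(W,.541,-.413,.05)&(h[...,0]<30)&(h[...,1]>100))
disc('w10',(.474,-.382),.006,.016,.05)
E
```

```text
clock: 10.75
tcp_pos: [0.5376, -0.415, 0.1983]
orientation: [-3.07, 0.66, 0.01]
contact_force: [-0.1, 0.2, -0.6]
grip_width: 0.0855
clock: 11.0
tcp_pos: [0.5396, -0.413, 0.2021]
orientation: [-3.072, 0.653, 0.003]
contact_force: [-0.2, 0.2, 0.2]
grip_width: 0.0856
t 11.0 tcp [ 0.5396 -0.413   0.2021] yaw -24.01472104659489 z [-0.002  0.001 -1.   ] j [ 0.63  0.59 -0.09  1.62  0.06  0.94 -1.48] F [-0.2  0.2  0.2] w 0.08558995657605552
bar n 871 mean [ 0.5431 -0.4152] rect [ 0.5426 -0.4152] (13.139450073242188, 49.686981201171875) z 0.033588800016698867 ang -24.314977453841415
disc [ 0.4731 -0.3835  0.0443] 0.001135130672594204 z 0.009548889384227044 5301
```

View pics/w10.png

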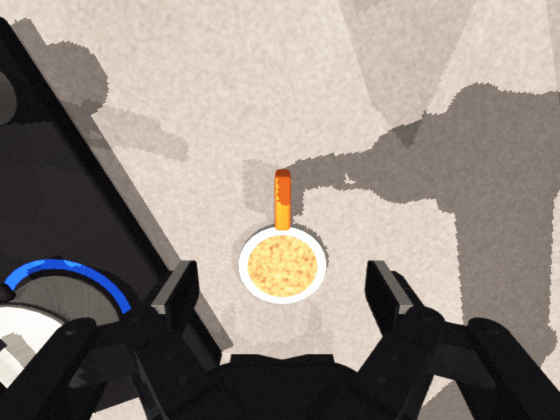

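Wrist view: the rib is at (283,200) in line with the tool, the disc at (283,265). Descending.

```bash
python3 -m handwheel '[[[0.001,-0.0006,-0.015,0,0,0,0.0854],[0.001,-0.0006,-0.022,0,0,0,0.0854],[0,0,-0.025,0,0,0,0.0854],[0,0,-0.025,0,0,0,0.0854],[0,0,-0.018,0,0,0,0.0854],[0,0,-0.010,0,0,0,0.0854],[0,0,-0.006,0,0,0,0.0854],[0,0,0,0,0,0,0.0854],[0,0,0,0,0,0,0.0854]]]'
python3 -m handwheel '[[[0,0,0,0,0,0,0.04],[0,0,0,0,0,0,0.03],[0,0,0,0,0,0,0.02],[0,0,0,0,0,0,0.005],[0,0,0,0,0,0,0.005],[0,0,0,0,0,0,0.005],[0,0,0,0,0,0,0.005],[0,0,0,0,0,0,0.005]]]' 50
python3 snap.py w11
```

```text
clock: 11.8
tcp_pos: [0.5428, -0.414, 0.0831]
orientation: [3.073, -0.652, 0.002]
contact_force: [-0.1, -0.1, 1.0]
grip_width: 0.0852
clock: 12.47
tcp_pos: [0.5425, -0.4142, 0.0827]
orientation: [3.073, -0.652, 0.001]
contact_force: [-0.2, 0.7, 2.3]
grip_width: 0.0129
t 12.4667 tcp [ 0.5425 -0.4142  0.0827] yaw -23.96584361760861 z [ 0.001 -0.    -1.   ] j [ 0.62  0.74 -0.09  1.67  0.09  0.74 -1.5 ] F [-0.2  0.7  2.3] w 0.012888872895666637
```

View pics/w11.png

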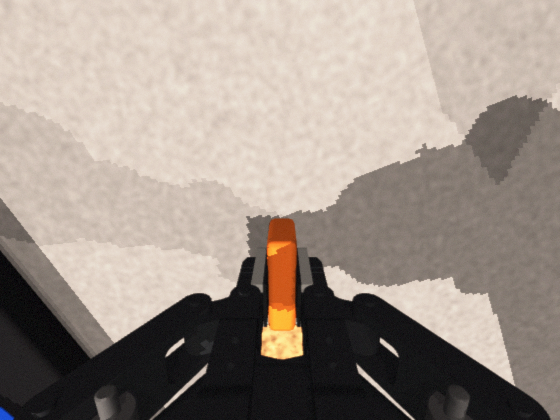

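Wrist view: the rib is held between the pads at (282,275), opening 12.9 mm. Lifting.

```bash
python3 -m handwheel '[[[0,0,0.004,0,0,0,0.005],[0,0,0.012,0,0,0,0.005],[0,0,0.022,0,0,0,0.005],[0,0,0.03,0,0,0,0.005],[0,0,0.033,0,0,0,0.005],[0,0,0.033,0,0,0,0.005],[0,0,0.03,0,0,0,0.005],[0,0.01,0.015,0,0,0,0.005],[0.001,0.02,0.006,0,0,0,0.005]]]'
python3 -m handwheel '[[[0.0025,0.03,0,0,0,0,0.005],[0.0025,0.03,0,0,0,0,0.005],[0.0025,0.03,0,0,0,0,0.005],[0.0025,0.03,0,0,0,0,0.005],[0.0025,0.03,0,0,0,0,0.005],[0.0025,0.03,0,0,0,0,0.005],[0.0025,0.03,0,0,0,0,0.005],[0.0025,0.03,0,0,0,0,0.005],[0.0025,0.03,0,0,0,0,0.005],[0.0025,0.03,0,0,0,0,0.005]]]'
python3 -m handwheel '[[[0.0025,0.03,0,0,0,0,0.005],[0.0025,0.03,0,0,0,0,0.005],[0.0025,0.03,0,0,0,0,0.005],[0.0025,0.03,0,0,0,0,0.005],[0.0025,0.03,0,0,0,0,0.005],[0.0025,0.03,0,0,0,0,0.005],[0.0025,0.03,0,0,0,0,0.005],[0.0025,0.015,0,0,0,0,0.005],[0,0,0,0,0,0,0.005],[0,0,0,0,0,0,0.005]]]'
python3 snap.py w12
```

```text
clock: 13.27
tcp_pos: [0.543, -0.3867, 0.2711]
orientation: [3.068, -0.658, 0.008]
contact_force: [0.5, -0.2, -2.4]
grip_width: 0.013
clock: 14.1
tcp_pos: [0.5672, -0.0817, 0.2669]
orientation: [3.073, -0.651, -0.002]
contact_force: [0.2, -0.5, -2.1]
grip_width: 0.0133
clock: 14.93
tcp_pos: [0.5875, 0.1418, 0.2668]
orientation: [3.073, -0.649, -0.002]
contact_force: [0.1, -0.5, -2.4]
grip_width: 0.013
t 14.9333 tcp [0.5875 0.1418 0.2668] yaw -23.836747434530203 z [-0.001 -0.001 -1.   ] j [-0.13  0.41 -0.27  1.75  0.13  0.99 -2.44] F [ 0.1 -0.5 -2.4] w 0.012952466396686171
```

View pics/w12.png

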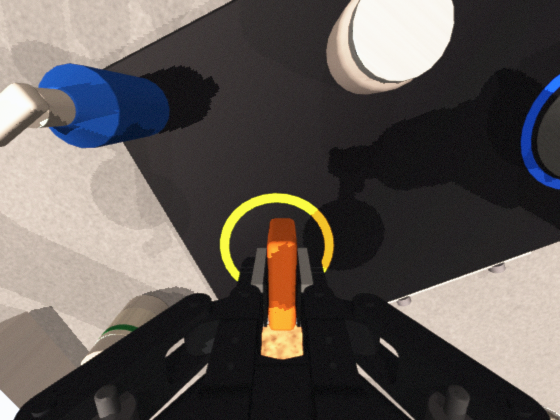

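Run:
```python
from meas import *
ring('w12','wrist',18,36,(.5218,.1764))
p,d=r.grab_frame('side');cv2.imwrite('pics/s3.png',cv2.resize(p[60:300,120:440,::-1],(800,600)))
```

```text
ring [0.5221 0.177  0.0613] 0.0033405743909502325 2145 dot None
```

View pics/s3.png

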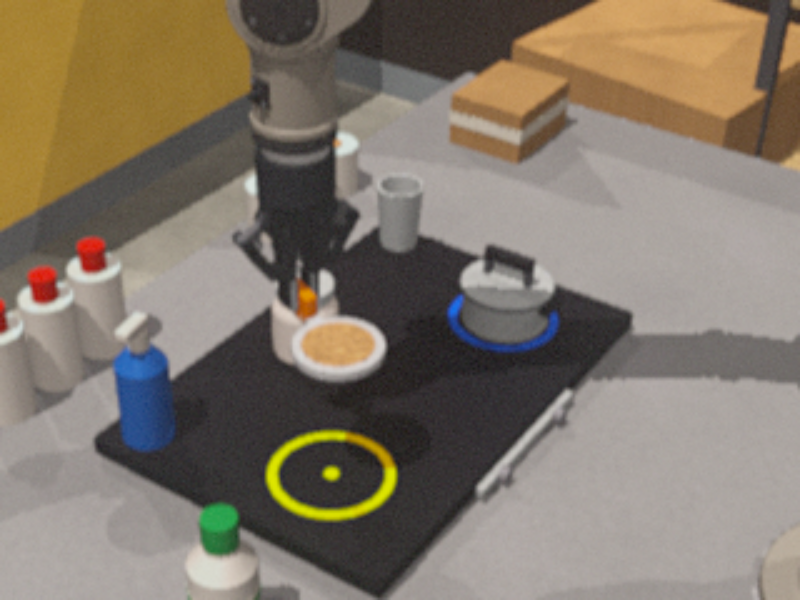

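Side view: the stand hangs roughly level over the plate and the pan sits in the blue ring at (505,300). Checking the disc's tilt and centre.

Run:
```python
from meas import *
o=r.get_obs();t=o['tcp_pos']
p,d=r.grab_frame('side');W=cloud('side',d)
c=t[:2]+np.array([-.0694,.0307]);print('expected disc',c,'top z',t[2]-.0827+.010)
m=near(W,*c,.055)&(W[...,2]>.15)&(W[...,2]<.24);q=W[m];q=q[np.hypot(*(q[:,:2]-c).T)<.04]
A=np.c_[q[:,:2]-c,np.ones(len(q))]
for _ in range(5):
    s=np.linalg.lstsq(A,q[:,2],rcond=None)[0];e=q[:,2]-A@s;k=abs(e)<2.5*e.std();A,q=A[k],q[k]
print('plane',s,e.std(),len(q))
q=W[m];q=q[abs(q[:,2]-.194)<.008];print('mid',(np.percentile(q,1,0)+np.percentile(q,99,0))/2,np.ptp(q,0))
```

```text
expected disc [0.5186 0.17  ] top z 0.19419584867744982
plane [-0.0005 -0.0046  0.1937] 0.0013297387325216508 502
mid [0.5191 0.1722 0.1924] [0.0994 0.0948 0.0153]
```

```bash
python3 -m handwheel '[[[0.0019,0.002,-0.015,0,0,0,0.005],[0.0019,0.002,-0.025,0,0,0,0.005],[0,0,-0.028,0,0,0,0.005],[0,0,-0.028,0,0,0,0.005],[0,0,-0.022,0,0,0,0.005],[0,0,-0.014,0,0,0,0.005],[0,0,-0.008,0,0,0,0.005],[0,0,-0.004,0,0,0,0.005],[0,0,0,0,0,0,0.005],[0,0,0,0,0,0,0.005]]]'
python3 snap.py w13
python3 - <<'E'
from meas import *
p,d=r.grab_frame('side');W=cloud('side',d)
m=near(W,.522,.1765,.055)&(W[...,2]>.036)&(W[...,2]<.07);q=W[m];print(np.median(q[:,2]),(np.percentile(q,1,0)+np.percentile(q,99,0))/2,np.ptp(q,0))
p,d=r.grab_frame('top');W=cloud('top',d);np.savez('t3.npz',p=p,d=d,W=W,pos=0,ori=0);cv2.imwrite('pics/t3.png',p[:,:,::-1])
m=near(W,.522,.1765,.055)&(W[...,2]>.036)&(W[...,2]<.07);q=W[m];print(np.median(q[:,2]),(np.percentile(q,1,0)+np.percentile(q,99,0))/2,np.ptp(q,0))
E
```

```text
clock: 15.92
tcp_pos: [0.5927, 0.1448, 0.1242]
orientation: [-3.072, 0.653, -0.002]
contact_force: [0.5, 0.3, -1.9]
grip_width: 0.013
t 15.9167 tcp [0.5927 0.1448 0.1242] yaw -24.001767214934194 z [ 0.001  0.    -1.   ] j [-0.17  0.6  -0.24  1.84  0.2   0.73 -2.5 ] F [ 0.5  0.3 -1.9] w 0.013013011366347508
0.05076313733188509 [0.5238 0.1773 0.0531] [0.097  0.09   0.0303]
  return _methods._mean(a, axis=axis, dtype=dtype,
  ret = ret.dtype.type(ret / rcount)
Traceback (most recent call last):
IndexError: index -1 is out of bounds for axis 0 with size 0
```

View pics/t3.png

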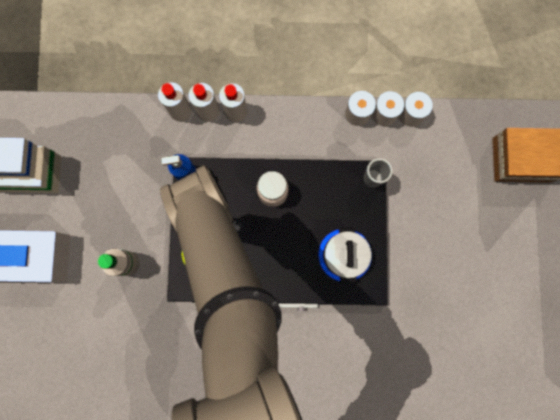

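```bash
python3 -m handwheel '[[[-0.001,0.001,-0.004,0,0,0,0.005],[0,0,-0.004,0,0,0,0.005],[0,0,-0.001,0,0,0,0.005],[0,0,-0.001,0,0,0,0.005],[0,0,0,0,0,0,0.005],[0,0,0,0,0,0,0.005]]]'
python3 -m handwheel '[[[0,0,-0.0007,0,0,0,0.005],[0,0,-0.0007,0,0,0,0.005]]]'
```

```text
clock: 16.57
tcp_pos: [0.591, 0.146, 0.1132]
orientation: [3.073, -0.652, -0.0]
contact_force: [0.3, 1.1, -1.6]
grip_width: 0.0131
clock: 16.73
tcp_pos: [0.5913, 0.1461, 0.1126]
orientation: [3.073, -0.652, 0.001]
contact_force: [-3.9, -1.5, 12.0]
grip_width: 0.0127
```

```bash
python3 -m handwheel '[[[0,0,0.0006,0,0,0,0.005],[0,0,0,0,0,0,0.005]]]'
python3 -c "
from h import *
o=r.get_obs();print(o['contact_force'],o['tcp_pos'])"
```

```text
clock: 16.9
tcp_pos: [0.5912, 0.1461, 0.1127]
orientation: [-3.073, 0.652, -0.001]
contact_force: [0.5, -0.4, -0.9]
grip_width: 0.0129
[ 0.46921496 -0.44777704 -0.86251744] [0.59123705 0.14609172 0.1127456 ]
```

```bash
python3 -m handwheel '[[[0,0,0,0,0,0,0.02],[0,0,0,0,0,0,0.03],[0,0,0,0,0,0,0.05],[0,0,0,0,0,0,0.06],[0,0,0,0,0,0,0.06],[0,0,0.008,0,0,0,0.06],[0,0,0.015,0,0,0,0.06],[0,0,0.025,0,0,0,0.06],[0,0,0.03,0,0,0,0.06],[0,0,0.03,0,0,0,0.06]]]'
python3 -m handwheel '[[[-0.012,0.009,0.03,0,0,0.02,0.06],[-0.012,0.009,0.03,0,0,0.02,0.06],[-0.012,0.009,0.02,0,0,0.02,0.06],[-0.012,0.009,0.005,0,0,0.02,0.06],[-0.012,0,0,0,0,0.02,0.06],[0,0,0,0,0,0,0.06],[0,0,0,0,0,0,0.06],[0,0,0,0,0,0,0.06]]]'
python3 snap.py w14
python3 - <<'E'
from meas import *
ring('w14','wrist',18,36,(.5218,.1764))
disc('w14',(.522,.177),.036,.046,.052)
bar('w14',lambda W,h:(W[...,2]>.054)&(W[...,2]<.07)&near(W,.5914,.146,.05)&(h[...,0]<30)&(h[...,1]>100))
E
```

```text
clock: 17.73
tcp_pos: [0.5906, 0.146, 0.2219]
orientation: [3.073, -0.652, -0.001]
contact_force: [1.8, 0.1, -0.3]
grip_width: 0.06
clock: 18.4
tcp_pos: [0.5313, 0.1814, 0.3048]
orientation: [3.101, -0.5, -0.001]
contact_force: [-0.1, 0.0, 0.2]
grip_width: 0.0598
t 18.4 tcp [0.5313 0.1814 0.3048] yaw -18.307035737716454 z [-0.001 -0.001 -1.   ] j [-0.18  0.31 -0.32  1.81  0.11  1.04 -2.43] F [-0.1  0.   0.2] w 0.05975814090840374
ring [0.5224 0.1769 0.0611] 0.0034976812425021966 2902 dot None
disc [0.5219 0.1769 0.0443] 0.00099595880279768 z 0.039517730672382345 4347
bar n 667 mean [0.5908 0.1466] rect [0.5903 0.1468] (13.994767189025879, 49.0018424987793) z 0.06365454725708822 ang -23.81369585424172
```

View pics/w14.png

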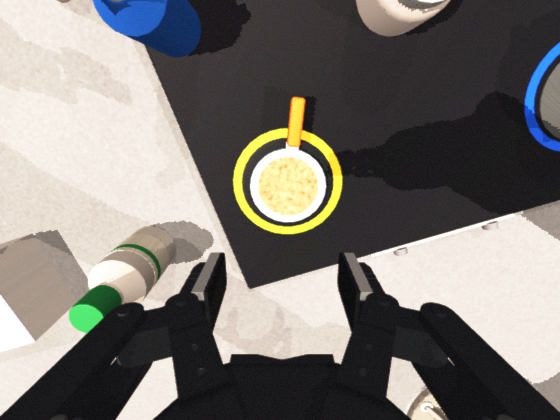

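Wrist view: the disc at (288,185) is concentric with the yellow ring, centres agreeing within 0.5 mm. The bottle cap is at (95,307). Moving over it.

```bash
python3 -m handwheel '[[[-0.004,0.02,0,0,0,0.07,0.07],[-0.0075,0.035,0,0,0,0.07,0.07],[-0.0075,0.035,0,0,0,0.07,0.07],[-0.0075,0.035,0,0,0,0.07,0.07],[-0.0075,0.035,0,0,0,0.07,0.07],[-0.006,0.030,0,0,0,0.07,0.07],[-0.004,0.0145,0,0,0,0.05,0.07],[0,0,0,0,0,0,0.07],[0,0,0,0,0,0,0.07],[0,0,0,0,0,0,0.07]]]'
python3 snap.py w15
python3 - <<'E'
from meas import *
disc('w15',(.4875,.387),.146,.158,.03)
E
```

```text
clock: 19.28
tcp_pos: [0.4883, 0.3846, 0.3048]
orientation: [3.131, 0.233, -0.001]
contact_force: [-0.1, 0.2, -0.2]
grip_width: 0.0703
t 19.2833 tcp [0.4883 0.3846 0.3048] yaw 8.502233399647071 z [-0.    -0.002 -1.   ] j [-0.42  0.43 -0.47  1.66  0.21  1.1  -2.37] F [-0.1  0.2 -0.2] w 0.07032893166080205
disc [0.4896 0.387  0.0165] 0.0003362415390861046 z 0.1511754054630348 1265
```

View pics/w15.png

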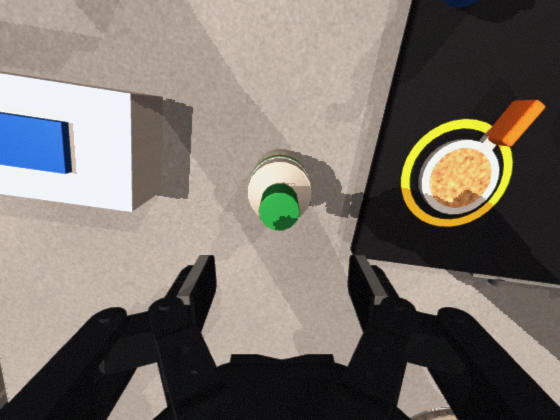

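Wrist view: the green cap is centred at (280,206), midway between the jaws. Descending.

```bash
python3 -m handwheel '[[[0.0004,0.001,-0.014,0,0,0,0.07],[0.0003,0.0012,-0.022,0,0,0,0.07],[0,0,-0.025,0,0,0,0.07],[0,0,-0.022,0,0,0,0.07],[0,0,-0.016,0,0,0,0.07],[0,0,-0.010,0,0,0,0.07],[0,0,-0.005,0,0,0,0.07],[0,0,0,0,0,0,0.07],[0,0,0,0,0,0,0.07]]]'
python3 -m handwheel '[[[0,0,0,0,0,0,0.055],[0,0,0,0,0,0,0.045],[0,0,0,0,0,0,0.035],[0,0,0,0,0,0,0.02],[0,0,0,0,0,0,0.02],[0,0,0,0,0,0,0.02],[0,0,0,0,0,0,0.02]]]' 45
python3 snap.py w16
```

```text
clock: 20.08
tcp_pos: [0.4884, 0.3886, 0.1923]
orientation: [-3.132, -0.237, -0.002]
contact_force: [0.2, -0.8, 0.2]
grip_width: 0.0703
clock: 20.67
tcp_pos: [0.4883, 0.3887, 0.1925]
orientation: [-3.133, -0.238, -0.002]
contact_force: [-0.5, -1.6, 6.2]
grip_width: 0.0327
t 20.6667 tcp [0.4883 0.3887 0.1925] yaw 8.672342569807393 z [ 0.001  0.    -1.   ] j [-0.45  0.55 -0.43  1.76  0.29  0.9  -2.43] F [-0.5 -1.6  6.2] w 0.0326744065874656
```

View pics/w16.png

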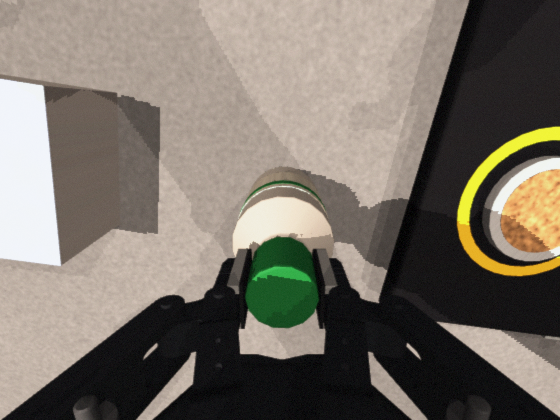

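```bash
python3 -m handwheel '[[[0,0,0.004,0,0,0,0.02],[0,0,0.010,0,0,0,0.02],[0,0,0.018,0,0,0,0.02],[0,0,0.02,0,0,0,0.02],[0,0,0.018,0,0,0,0.02],[0.001,-0.006,0.012,0,0,0,0.02],[0.002,-0.012,0.008,0,0,0,0.02],[0.003,-0.019,0,0,0,0,0.02],[0.003,-0.022,0,0,0,0,0.02],[0.003,-0.022,0,0,0,0,0.02]]]'
python3 -m handwheel '[[[0.004,-0.025,0,0,0,0,0.02],[0.004,-0.025,0,0,0,0,0.02],[0.004,-0.025,0,0,0,0,0.02],[0.003,-0.022,0,0,0,0,0.02],[0.003,-0.017,0,0,0,0,0.02],[0.002,-0.011,0,0,0,0,0.02],[0.001,-0.006,0,0,0,0,0.02],[0,0,0,0,0,0,0.02],[0,0,0,0,0,0,0.02],[0,0,0,0,0,0,0.02]]]'
python3 snap.py w17
python3 - <<'E'
from meas import *
p,d=r.grab_frame('side');W=cloud('side',d);cv2.imwrite('pics/s4.png',cv2.resize(p[60:300,120:440,::-1],(800,600)))
# bottle axis
for lo,hi in [(.13,.15),(.15,.17),(.17,.19)]:
    m=near(W,.5225,.178,.05)&(W[...,2]>lo)&(W[...,2]<hi);q=W[m];print(lo,circ(q) if len(q)>10 else None,len(q))
E
```

```text
clock: 21.55
tcp_pos: [0.4995, 0.3054, 0.281]
orientation: [3.131, 0.238, -0.002]
contact_force: [-0.4, -0.3, -3.1]
grip_width: 0.0331
clock: 22.38
tcp_pos: [0.5203, 0.1782, 0.2815]
orientation: [-3.131, -0.241, 0.0]
contact_force: [-0.0, -0.7, -4.8]
grip_width: 0.0329
t 22.3833 tcp [0.5203 0.1782 0.2815] yaw 8.807973495271096 z [-0.     0.001 -1.   ] j [-0.09  0.33 -0.43  1.86  0.16  0.99 -2.01] F [-0.  -0.7 -4.8] w 0.03294304545887122
0.13 (np.float64(0.5183047036502293), np.float64(0.17888334301260894), np.float64(0.03066274413872147)) 162
0.15 (np.float64(0.5184608108106848), np.float64(0.17858578876062467), np.float64(0.030846689259839074)) 179
0.17 (np.float64(0.5183234600746226), np.float64(0.17956166334772172), np.float64(0.02955158980471382)) 205
```

View pics/s4.png

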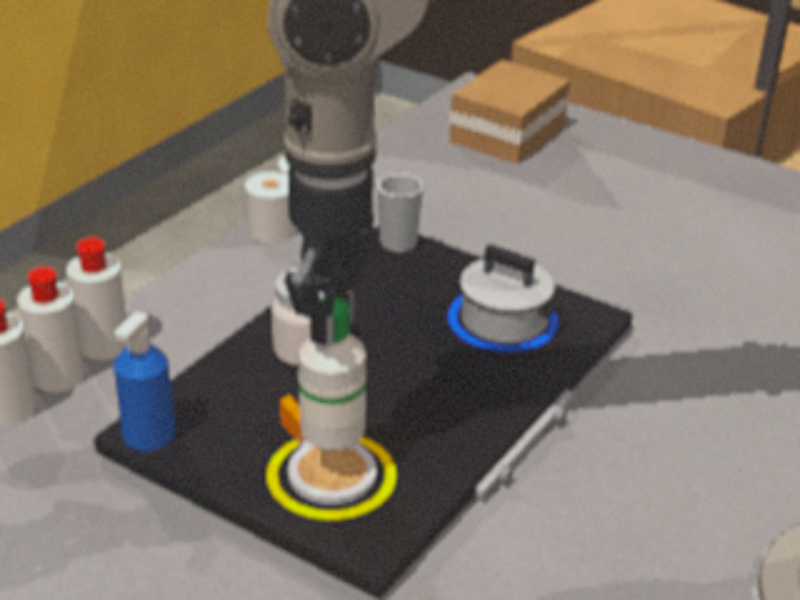

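View pics/w17.png

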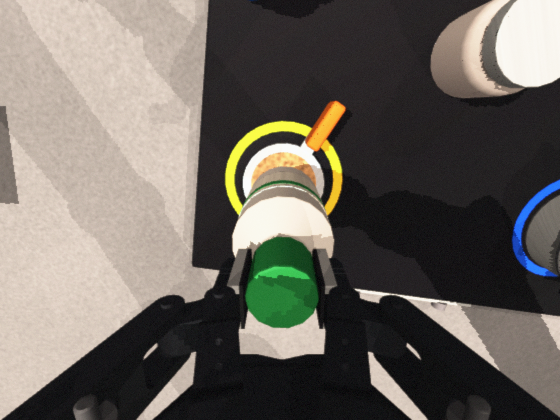

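Run:
```python
from meas import *
p,W,o,h=load('w17')
m=(h[...,0]>45)&(h[...,0]<85)&(h[...,1]>100)&near(W,.5203,.178,.03)&(W[...,2]>.235)&(W[...,2]<.246)
q=W[m];print(len(q),np.median(q,0),(np.percentile(q,1,0)+np.percentile(q,99,0))/2,np.ptp(q,0))
p,W,o,h=load('w16')
m=(h[...,0]>45)&(h[...,0]<85)&(h[...,1]>100)&near(W,.488,.388,.03)&(W[...,2]>.145)
q=W[m];print(len(q),np.median(q,0),(np.percentile(q,1,0)+np.percentile(q,99,0))/2,np.ptp(q,0))
```

```text
3946 [0.5231 0.1788 0.2404] [0.5215 0.1786 0.2386] [0.0334 0.0341 0.0081]
4150 [0.4919 0.3891 0.1514] [0.4899 0.3889 0.1776] [0.0389 0.0504 0.0732]
```

Wrist and side views: the bottle hangs upright just above the disc, with its cap at (282,283). Small correction, then lower.

```bash
python3 -m handwheel '[[[0.0015,-0.0013,-0.008,0,0,0,0.02],[0,0,-0.014,0,0,0,0.02],[0,0,-0.012,0,0,0,0.02],[0,0,-0.007,0,0,0,0.02],[0,0,-0.003,0,0,0,0.02],[0,0,-0.001,0,0,0,0.02],[0,0,0,0,0,0,0.02],[0,0,0,0,0,0,0.02]]]'
python3 -m handwheel '[[[0,0,-0.001,0,0,0,0.02],[0,0,0,0,0,0,0.02]]]'
```

```text
clock: 23.15
tcp_pos: [0.5226, 0.1757, 0.237]
orientation: [-3.132, -0.238, -0.001]
contact_force: [0.0, 0.8, -3.9]
grip_width: 0.0333
clock: 23.32
tcp_pos: [0.5225, 0.1755, 0.2359]
orientation: [-3.132, -0.238, -0.001]
contact_force: [0.8, -0.3, -3.9]
grip_width: 0.0329
```

```bash
python3 -m handwheel '[[[-0.0003,0.0012,-0.001,0,0,0,0.02],[0,0,-0.001,0,0,0,0.02],[0,0,0,0,0,0,0.02]]]'
python3 -m handwheel '[[[0,0,-0.0007,0,0,0,0.02],[0,0,0,0,0,0,0.02]]]'
```

```text
clock: 23.57
tcp_pos: [0.5218, 0.1767, 0.2334]
orientation: [3.132, 0.239, -0.0]
contact_force: [-0.2, -0.1, -4.9]
grip_width: 0.0328
clock: 23.73
tcp_pos: [0.5219, 0.1766, 0.2327]
orientation: [3.132, 0.238, -0.0]
contact_force: [1.3, 0.2, -3.8]
grip_width: 0.0327
```

```bash
python3 -m handwheel '[[[0,0,-0.0004,0,0,0,0.02],[0,0,0,0,0,0,0.02]]]'
python3 -m handwheel '[[[0,0,-0.0004,0,0,0,0.02],[0,0,0,0,0,0,0.02]]]'
```

```text
clock: 23.9
tcp_pos: [0.5221, 0.1766, 0.2325]
orientation: [3.133, 0.238, 0.0]
contact_force: [0.3, -0.2, -3.8]
grip_width: 0.0325
clock: 24.07
tcp_pos: [0.5222, 0.1767, 0.2325]
orientation: [-3.133, -0.238, -0.001]
contact_force: [-1.0, -2.0, -0.2]
grip_width: 0.0327
```

```bash
python3 -m handwheel '[[[0,0,0,0,0,0,0.034],[0,0,0,0,0,0,0.04],[0,0,0,0,0,0,0.05],[0,0,0,0,0,0,0.06],[0,0,0,0,0,0,0.07],[0,0,0,0,0,0,0.07]]]'
python3 -m handwheel '[[[0,0,0.01,0,0,0,0.07],[0,0,0.02,0,0,0,0.07],[0,0,0.03,0,0,0,0.07],[0,0,0.035,0,0,0,0.07],[0,0,0.025,0,0,0,0.07],[-0.02,0,0,0,0,0,0.07],[-0.02,0,0,0,0,0,0.07],[-0.015,0,0,0,0,0,0.07],[0,0,0,0,0,0,0.07],[0,0,0,0,0,0,0.07]]]'
python3 snap.py w18
python3 - <<'E'
from meas import *
disc('w18',(.522,.177),.186,.198,.03)
p,d=r.grab_frame('side');W=cloud('side',d);cv2.imwrite('pics/s5.png',cv2.resize(p[60:300,120:440,::-1],(800,600)))
for lo,hi in [(.05,.07),(.08,.1),(.11,.13),(.165,.185)]:
    m=near(W,.522,.177,.045)&(W[...,2]>lo)&(W[...,2]<hi);q=W[m];print(lo,circ(q) if len(q)>10 else None,len(q))
E
```

```text
clock: 24.57
tcp_pos: [0.522, 0.1768, 0.2321]
orientation: [-3.132, -0.238, -0.0]
contact_force: [0.2, -0.1, -0.5]
grip_width: 0.0702
clock: 25.4
tcp_pos: [0.4668, 0.1767, 0.3529]
orientation: [3.132, 0.239, 0.002]
contact_force: [0.7, 0.1, -0.5]
grip_width: 0.0698
t 25.4 tcp [0.4668 0.1767 0.3529] yaw 8.731834381861791 z [ 0.002  0.    -1.   ] j [-0.08  0.17 -0.46  1.88  0.09  1.11 -1.99] F [ 0.7  0.1 -0.5] w 0.06975709365092327
disc [0.5226 0.1752 0.0162] 0.00027375041583534284 z 0.1911345390724007 1436
0.05 (np.float64(0.5206816929128093), np.float64(0.17559857357611725), np.float64(0.030776667046997067)) 147
0.08 (np.float64(0.5203683096213062), np.float64(0.1757653249676737), np.float64(0.031157498385194975)) 155
0.11 (np.float64(0.5200840527453217), np.float64(0.1768829495614824), np.float64(0.030238455039038638)) 168
0.165 (np.float64(0.5197231398911968), np.float64(0.17704114751753935), np.float64(0.014590749850152818)) 95
```

View pics/w18.png

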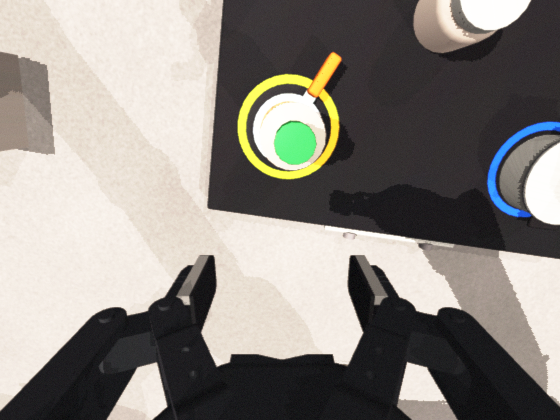

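View pics/s5.png

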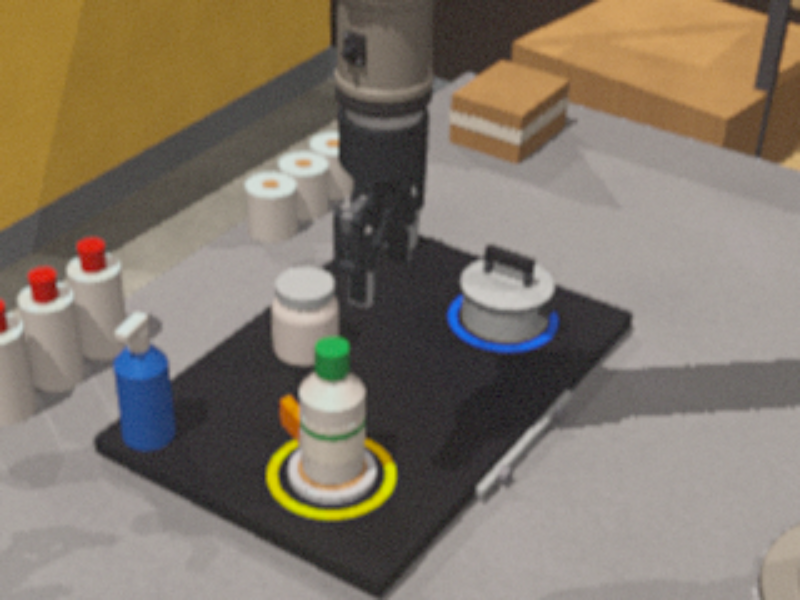

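Views: the bottle stands upright on the disc, the ring and disc are concentric, and the pan is in the blue ring. One last check with the arm pulled aside.

```bash
python3 -m handwheel '[[[0,-0.03,0.005,0,0,0,0.07],[0,-0.035,0.005,0,0,0,0.07],[0,-0.035,0,0,0,0,0.07],[0,-0.035,0,0,0,0,0.07],[0,-0.025,0,0,0,0,0.07],[0,0,0,0,0,0,0.07],[0,0,0,0,0,0,0.07]]]'
python3 - <<'E'
from meas import *
for n in ['top','side']:
    p,d=r.grab_frame(n);W=cloud(n,d);cv2.imwrite(f'pics/{n}F.png',p[:,:,::-1]);np.savez('f'+n+'.npz',p=p,d=d,W=W,pos=0,ori=0)
    ring('f'+n,n,18,36,(.5218,.1764))
    for nm,c,zl,zh in [('cap',(.522,.177),.186,.198),('jar',(.672,.017),.113,.127),('tumb',(.715,-.24),.108,.122),('spray',(.712,.245),.168,.19),('lid',(.5185,-.168),.08,.092),('stand',(.522,.177),.036,.046)]:
        m=near(W,*c,.06)&(W[...,2]>zl)&(W[...,2]<zh);q=W[m]
        if len(q)>5: print(n,nm,len(q),(np.percentile(q,1,0)+np.percentile(q,99,0))/2,np.ptp(q,0))
E
```

```text
clock: 26.08
tcp_pos: [0.4677, 0.0149, 0.362]
orientation: [-3.133, -0.232, -0.0]
contact_force: [-0.2, 0.5, 0.1]
grip_width: 0.0698
ring [0.5219 0.1765 0.0612] 0.00436908545382686 584 dot None
top cap 190 [0.5216 0.1742 0.1909] [0.0307 0.0331 0.0097]
top jar 599 [0.6746 0.0153 0.1185] [0.0638 0.0641 0.0104]
top tumb 136 [ 0.7152 -0.2394  0.1129] [0.0584 0.0585 0.0102]
top spray 134 [0.7151 0.243  0.1762] [0.0205 0.0387 0.0162]
top lid 1406 [ 0.5156 -0.1683  0.0853] [0.108  0.1084 0.0119]
top stand 167 [0.5229 0.1819 0.0399] [0.0904 0.0683 0.0084]
ring [0.5228 0.1754 0.0616] 0.004733800124703059 519 dot None
side cap 110 [0.5194 0.1759 0.1911] [0.035  0.0348 0.0098]
side jar 277 [0.6728 0.0182 0.1183] [0.0711 0.0751 0.0107]
side tumb 85 [ 0.7133 -0.2392  0.113 ] [0.0622 0.0654 0.0103]
side spray 99 [0.7143 0.2452 0.1753] [0.023  0.0409 0.0137]
side lid 498 [ 0.5143 -0.1637  0.0856] [0.1106 0.1097 0.0117]
side stand 310 [0.5256 0.1813 0.0407] [0.1045 0.0893 0.0099]
```

View pics/topF.png

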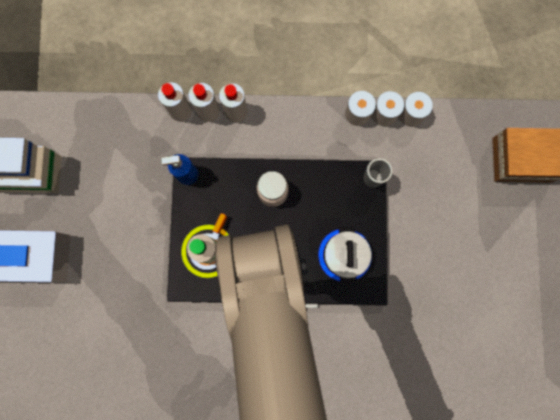

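Top view: the bottle is on the stand in the yellow ring at (205,250) and the pan is in the blue ring at (347,255). The jar, spray bottle and tumbler haven't moved (under 1 mm).

```bash
python3 -c "
from bench import r
print(r.hand_in())"
```

```text
the job is handed in; nothing more can be done
None
```

I did the job in the order asked and handed it in at about 26 s, with the gripper open and clear of everything. The hand-in reports no verdict.

- **Pan:** I slid it by its bar round the jar and let go in the blue ring. The wrist and top cameras put it within about 2 mm of the ring's centre. The side camera showed 4 to 7 mm off, but it was biased on such edges. I pressed it lightly onto the plate during the slide. Just before letting go, the force sensor briefly read 4.8 N of upward pull, with no visible lift, and I eased it back down.
- **Stand:** I set it down in the yellow ring, with under 1 mm between the disc's centre and the ring's centre by the wrist camera. Contact briefly read 12 N, which I eased off before opening the gripper.
- **Bottle:** It stands upright on the disc, with its centre about 2 mm from the disc's centre.
- **Jar, spray bottle and tumbler:** The top camera found them within 1 mm of where they started.

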